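# Draw the guarded isolator home with the insulated rod

## Robot

A 6-joint arm with a two-finger parallel gripper is mounted at the origin on a cart in front of the work surface, level with it; the furniture and walls round the work are solid. World frame = base frame: x ahead of the robot, y to its left, z up, the work surface at z = 0. Lengths are in m, angles in rad, forces in N, time in s.
With the tool pointing down it reaches from about 0.375 to 0.9 m from the base axis. Payload 3.1 kg.
Tool frame: the origin (TCP) lies between the finger pads; the fingertips stand 17 mm ahead of it and the grasp point (between the pads) lies 2 mm behind it (robot.nose_length is the distance from the TCP to the fingertips, in m); z points along the fingers, y is the line along which they close (so a half turn about z gives the same grasp; the last joint's range is limited). The gripper opens to 87 mm and grips with 3 to 60 N. Pads are 19 mm wide; open, the fingers measure 117 mm over their backs; the gripper's body (75 mm by 190 mm) begins 51 mm behind the grasp point.
Start: joints at [1.032, 0.527, 1.433, -0, 1.181, -0.178], TCP at [0.221, 0.585, 0.24] pointing down, gripper open.
Joint ranges: [-3.08, 3.08], [-0.75, 2.2], [0.22, 2.44], [-1.43, 4.57], [0, 2.65], [-2.85, 2.85]. Speed limits (rad/s): [2.79, 2.79, 3.14, 3.14, 3.14, 3.14].

## Interface

Orientations are given as a unit quaternion [x, y, z, w].
In Python, from rig import robot, cams gives the robot as it stands.
- The arm moves only by the shell command python3 -m pendant 'ROWS' [FORCE]. ROWS is JSON, a list of rows, each an object with "jaw": the opening, from 0 (shut) to 1 (fully open); "linear": the shift along the tool's x, y, z in cm, a list of three; "twist": the turn about the tool's z in degrees. A call has 1 to 12 rows; each row shifts and turns the commanded pose from where the row before left it, along the tool's axes as they then stand; what a row does not reach is not made up. A row lasts 1/12 s, in which the tool goes at most 41.7 mm and 7.16 degrees, less where a joint would pass 70% of its speed; a pose out of reach is approached as far as the arm can. A call is refused whole if a number of a shift passes 4.17 or a number of a turn 7.16, either way. A call with a gripper value outside its range is refused whole. The fingers move at their own pace and stop on an object; FORCE is the grip in N (left out, the last holds). Time passes only in rows, so rows that do not move let the fingers close. It gives the time, the measured TCP pose, the force, the opening and the grip force at its end, in the units of the state.
- robot.get_obs(): the state, without advancing time (a new reading comes with each control period).
- cams.camera(name): name is "side" or "top" or "wrist"; returns a dict with "color" (480x640x3 uint8, blue, green, red), "depth" (480x640 float32, m along the optical axis (not along the pixel's ray), 0 where there is no reading), "fov_y" (degrees; the focal length in pixels is half the picture's height over the tangent of half this angle, whatever the lens; pixels are square), "cx", "cy" (the principal point, pixels), "view" (4x4, takes a point from world to camera coordinates). Camera axes: x right, y down, z forward; pixel columns grow to the right and rows downward; lengths in m; the calibration is good to about 2 mm. A picture is of the moment at which its call begins.
- robot.hand_in(): hands the job in; it is judged then, once.
The state is a dict: "time": time; "q": joint angles; "joint_velocities": joint speeds; "joint_torque": joint torques, N m; "position": TCP position; "tool_rot": TCP orientation; "ft_force": force on the tool from outside, world axes, zero at the start; "moment": the same for the moment, N m; "grip_width": finger opening in m; "grip_force": force on a finger pad.
Only numpy, scipy, OpenCV 4.12 (cv2) and the standard library are available. Lean on these libraries where they do the work, as an engineer would, in place of code of your own. Each camera call takes 0.05 s, during which the arm holds its last target. There are 200 camera calls.

## Task

Take the insulated bent rod off its rest, reach over the clear guard of the test bay and hook the rod's end behind the red slide lever. Draw the lever fully home towards the front guard and keep a steady pull of about 5 N on it for half a second to seat its contacts, never more than 8 N and never with the hand itself, then lay the rod back in its rest as it was and let go. Do not bump the bay hard, and leave the multimeter, the tin, the solder reel and the side cutters where they are.

Things in the scene. Friction and masses are not known exactly. Their poses are not given: they have to be found in the camera images.
- rod_grip (a point): Centre of the orange handle of the loose bent rod (about 130 g, balances near here). Handle 130 mm long (x), 18 wide (y), 22 high (z). A yellow rod 10 mm thick runs level from its front to x = +125 mm, then bends straight down to a rounded end 115 mm below the handle's centre line. Round collar of 30 mm diameter at x = 62 to 66 mm. Axes: x forward along the handle, z up.
- rod_tip (a point): Lowest point of the bent-down leg of the rod, on the leg's centre line, at (125, 0, -115) mm from rod_grip. The leg is 10 mm thick. Same axes as rod_grip.
- stand_rest (a point): Where the handle's centre lies in the rest, 136 mm above the table. Fixed aluminium stand: posts 10 mm thick at x = +-48 mm carry the handle's underside at 125 mm; between them 86 mm free down to a foot 12 mm high (140 x 70 mm). Each post's notch is 24 mm wide, flared above, cheeks up to 148 mm. x: the way the handle points in the rest, leg hanging beyond the front post; z up.
- bay: Fixed test bay; origin on the table under the well behind the guard; x away from the robot, y left, z up. Floor 15 mm high. Clear guard with yellow rim, 122 mm high: front at x = -52 to -43 mm, sides at y = +-83 to +-92 mm. Behind the well a grey console, front face at x = +76 mm (terminals stand out to +74), 160 mm high, back at x = +119 mm. The well is open at the top.
- bay_switch (a point): Nominal switch centre, (7, 0, 55) mm in the bay, same axes. The switch is bolted in long slots along x: its true centre lies up to 16 mm off in x, 5 mm in y, 0.05 rad in yaw, unmeasured. Its lever is a red upright paddle 8 mm thick (x), 38 wide (y), from 32 to 78 mm above the table; its middle is at x = +12 mm minus joint lever from the true centre. Hook in between paddle and console.
- lever (a joint): Travel of the red slide lever in m: it slides along -x of the switch (towards the front guard and the robot). 0 = off, farthest back; 0.030 = fully home, at a hard stop. It starts between 0 and 0.008, drags with about 1.5 N of friction and stays where it is left.
- multimeter: Teal pocket multimeter lying on the table, 150 x 74 x 44 mm; origin at the centre of its underside. A bystander.
- paste_tin: Foil-wrapped tin with a red lid, 57 mm across, 68 mm high, upright; origin at the centre of its underside. A bystander.
- solder_spool: Solder reel standing on its flange, 60 mm across, 34 mm high; origin at the centre of its underside. A bystander.
- side_cutters: Red-handled side cutters lying flat, 109 x 58 x 12 mm; origin at the centre of the underside. A bystander.

How it is judged:
On the way, in this order (a step that is already met when the one before it is completed fails the run):
1. the rod is lifted well clear of its rest (distance between rod_grip and stand_rest above 0.08 m), for 0.1 s.
2. the lever is home and the rod pulls it against its stop with 3 to 8 N for 0.4 s (value of joint lever above 0.028 m and contact force between rod and lever above 3 N), for 0.4 s.
At the end, for the whole second after the job is handed in: The lever is within 2 mm of its home stop; the rod lies still in its rest, its handle's centre within 16 mm of the rest point, leg down (within 0.1 rad), and is released (value of joint lever above 0.028 m and distance between rod_grip and stand_rest below 0.016 m and angle between rod_grip's own z axis and vertical below 0.1 rad and linear speed of rod below 0.02 m/s and contact force between rod and the fingers below 0.1 N); the robot touches nothing.
It fails at once if the rod presses on the lever with more than 8 N (contact force between rod and lever above 8 N).
It fails at once if the hand or arm touches the lever (contact force between any of the fingers, the arm and lever above 0.5 N).
It fails at once if the rod or the robot bumps the bay with more than 15 N (contact force between any of rod, the fingers, the arm and bay above 15 N).
It fails at once if a bystander is moved by more than 20 mm (distance of any of multimeter, paste_tin, solder_spool, side_cutters from where it was at the start of the episode above 0.02 m).
It also fails if it takes over 70 s, if anything falls off the work surface, if the arm or the gripper's body presses on something with over 40 N, if the wrist force passes 120 N, or if a joint passes its speed limit or range.

## Working session

There is one attempt and no reset: what is moved stays moved. The work goes in short steps, Python scripts to look and compute and a shell command to move; the robot and the scene stay as the last step left them, time stands still between calls to the robot, and variables do not carry over. Pictures are saved under pics/ and viewed, at most 10 in all, crops included, and the job is handed in when it is done.

```bash
mkdir -p pics; ls; cat > h.py <<'E'
import numpy as np, cv2
from rig import robot, cams
def load(n): 
    d=np.load(f'pics/{n}.npz'); return {k:d[k] for k in d}
def snap(cam,n):
    c=cams.camera(cam); cv2.imwrite(f'pics/{n}.png',c['color']); np.savez(f'pics/{n}.npz',**{k:c[k] for k in ('color','depth','fov_y','cx','cy','view')}); return c
def f(c): return 240/np.tan(np.radians(float(c['fov_y']))/2)
def pts(c,u,v,d):
    u=np.asarray(u,float);v=np.asarray(v,float);d=np.asarray(d,float)
    P=np.stack([(u-c['cx'])/f(c)*d,(v-c['cy'])/f(c)*d,d,np.ones_like(d)],-1)
    return (P@np.linalg.inv(c['view']).T)[...,:3]
def onplane(c,u,v,z):
    T=np.linalg.inv(c['view']); o=T[:3,3]; p=pts(c,u,v,np.ones_like(np.asarray(u,float)))
    r=p-o; return o+r*((z-o[2])/r[...,2])[...,None]
def xyz(c):
    v,u=np.mgrid[:480,:640]; return pts(c,u,v,c['depth'])
def proj(c,p):
    q=c['view']@np.append(p,1); return f(c)*q[0]/q[2]+c['cx'], f(c)*q[1]/q[2]+c['cy']
E
python3 - <<'E'
from h import *
import cv2
for n in('top','side'):
    c=snap(n,n+'0'); print(n,c['fov_y'],c['cx'],c['cy'],np.linalg.inv(c['view']).round(3).tolist())
print(robot.get_obs())
E
```

```text
pics
top 42.74448267495429 318.49890919316783 242.19784101473851 [[0.049, -0.978, 0.205, 0.253], [-0.999, -0.048, 0.013, -0.263], [-0.003, -0.205, -0.979, 1.287], [0.0, 0.0, 0.0, 1.0]]
side 47.85166276621293 326.2066033107749 243.15555265138116 [[0.999, -0.021, 0.027, 0.468], [-0.034, -0.61, 0.792, -1.061], [0.0, -0.792, -0.61, 0.729], [0.0, 0.0, 0.0, 1.0]]
{'time': 0.1, 'q': array([ 1.03151430e+00,  5.28373015e-01,  1.43378114e+00, -4.09410746e-05,
        1.18138750e+00, -1.78491615e-01]), 'joint_velocities': array([ 0.00059825, -0.00089386, -0.00287052, -0.00069925,  0.00014446,
        0.00065072]), 'joint_torque': array([-3.49368911e-04, -4.40981805e+01, -1.77149034e+01,  6.34735543e-02,
        5.34863980e-02, -5.24881011e-05]), 'position': array([0.22028343, 0.5842213 , 0.23866735]), 'tool_rot': array([ 1.79410632e-01,  9.83773793e-01, -9.19064613e-04, -3.24552440e-04]), 'ft_force': array([0.1114636 , 0.4202955 , 0.24203945]), 'moment': array([-0.01347148,  0.00138437,  0.0446918 ]), 'grip_force': 0.0, 'grip_width': 0.08714626333730466}
```

View pics/top0.png

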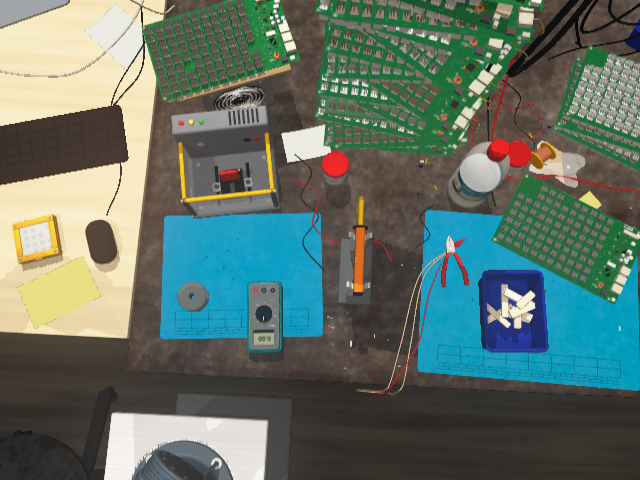

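View pics/side0.png

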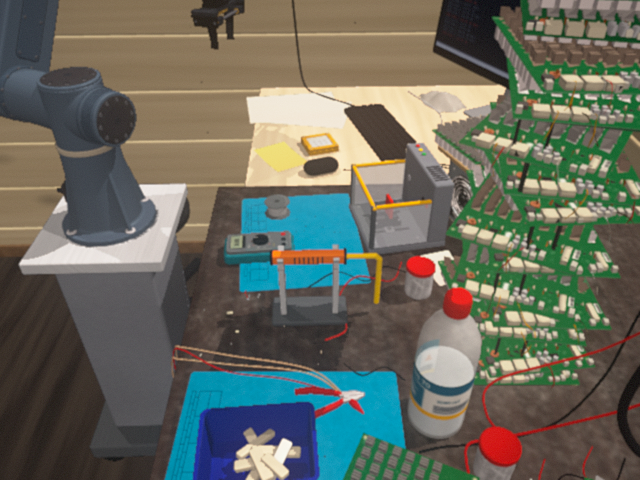

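The top view shows the orange handle at (359,260), pointing up the image, with the yellow rod on to (361,200). The bay is at (228,165) with the red paddle at (230,176), the tin at (335,165), the multimeter at (265,317) and the reel at (192,296). The side view shows the same, with the rod lying in its stand.

```bash
python3 - <<'E'
from h import *
c=load('top0');X=xyz(c);h=cv2.cvtColor(c['color'],cv2.COLOR_BGR2HSV)
H,S,V=[h[...,i].astype(int) for i in range(3)]
def roi(m,u0,u1,v0,v1):
    z=np.zeros_like(m);z[v0:v1,u0:u1]=m[v0:v1,u0:u1];return z&(c['depth']>0)
def pca(p):
    m=p[:,:2].mean(0);w,e=np.linalg.eigh(np.cov((p[:,:2]-m).T));d=e[:,1]*np.sign(e[0,1]);t=(p[:,:2]-m)@d
    return m.round(4),d.round(4),np.degrees(np.arctan2(d[1],d[0])).round(2),t.min().round(4),t.max().round(4)
col=(S>150)&(V>90)
o=roi(col&(H>=3)&(H<18),340,380,190,310);P=X[o];P=P[P[:,2]>.12];print('handle',len(P),pca(P),np.median(P[:,2]))
for nm,(u0,u1,v0,v1) in {'rod':(345,375,185,235)}.items():
    y=roi(col&(H>=18)&(H<35),u0,u1,v0,v1);P=X[y];P=P[P[:,2]>.1];print(nm,len(P),pca(P),np.median(P[:,2]))
y=roi(col&(H>=18)&(H<35),170,285,130,215);P=X[y];P=P[(P[:,2]>.1)&(P[:,2]<.14)]
print('rim',len(P),np.median(P[:,2]),cv2.minAreaRect(P[:,:2].astype(np.float32)*1000))
v,u=np.nonzero(y);Q=onplane(c,u,v,.122);r=cv2.minAreaRect(Q[:,:2].astype(np.float32)*1000);print('rimplane',r,cv2.boxPoints(r).round(0).tolist())
rd=roi(col&((H<4)|(H>174)),210,250,160,195);P=X[rd];print('paddle',len(P),P.min(0),P.max(0),np.median(P,0))
P=P[abs(P[:,2]-.078)<.006];print('top',len(P),pca(P),cv2.minAreaRect(P[:,:2].astype(np.float32)*1000))
T=robot.get_obs()
E
```

```text
handle 614 (array([ 0.4634, -0.3257]), array([ 1.e+00, -9.e-04]), np.float64(-0.05), np.float64(-0.0621), np.float64(0.0621)) 0.1458684339572709
rod 149 (array([ 0.5608, -0.3257]), array([ 1.    , -0.0041]), np.float64(-0.23), np.float64(-0.0284), np.float64(0.031)) 0.13864701403106694
rim 847 0.12034499200901916 ((641.65625, -54.87517547607422), (129.69973754882812, 187.1326904296875), 8.933389663696289)
rimplane ((640.3077392578125, -55.43672180175781), (126.86925506591797, 186.58192443847656), 9.114800453186035) [[563.0, 27.0], [592.0, -158.0], [718.0, -138.0], [688.0, 47.0]]
paddle 175 [ 0.6371739 -0.0701344  0.0215536] [ 0.67010147 -0.02583668  0.08192274] [ 0.64284266 -0.05243693  0.06612628]
top 70 (array([ 0.6443, -0.053 ]), array([ 0.1978, -0.9802]), np.float64(-78.59), np.float64(-0.0186), np.float64(0.0169)) ((644.77392578125, -52.064056396484375), (10.093746185302734, 35.643829345703125), 15.069175720214844)
```

```bash
python3 -m pendant '[{"jaw":1,"linear":[0,0,0],"twist":-6.9},{"jaw":1,"linear":[0,0,0],"twist":-6.9},{"jaw":1,"linear":[0,0,0],"twist":-6.9},{"jaw":1,"linear":[-4,0,0],"twist":0},{"jaw":1,"linear":[-4,0,0],"twist":0},{"jaw":1,"linear":[-4,0,0],"twist":0},{"jaw":1,"linear":[-4,0,0],"twist":0},{"jaw":1,"linear":[-4,0,0],"twist":0},{"jaw":1,"linear":[-4,0,0],"twist":0},{"jaw":1,"linear":[0,-4,0],"twist":0},{"jaw":1,"linear":[0,-4,0],"twist":0},{"jaw":1,"linear":[0,-4,0],"twist":0}]' 60; python3 -m pendant '[{"jaw":1,"linear":[0,-4,0],"twist":0},{"jaw":1,"linear":[0,-4,0],"twist":0},{"jaw":1,"linear":[0,-4,0],"twist":0},{"jaw":1,"linear":[0,-4,0],"twist":0},{"jaw":1,"linear":[0,-4,0],"twist":0},{"jaw":1,"linear":[0,-4,0],"twist":0},{"jaw":1,"linear":[0,-4,0],"twist":0},{"jaw":1,"linear":[0,-4,0],"twist":0},{"jaw":1,"linear":[0,-4,0],"twist":0},{"jaw":1,"linear":[0,-4,0],"twist":0},{"jaw":1,"linear":[0,-4,0],"twist":0},{"jaw":1,"linear":[0,0,0],"twist":0}]'
```

```text
time: 1.1
position: [0.4612, 0.4632, 0.237]
tool_rot: [-0.0, 1.0, -0.001, -0.001]
ft_force: [1.1, 1.0, -0.2]
grip_width: 0.0872
grip_force: 0.0
time: 2.1
position: [0.4616, 0.0185, 0.2395]
tool_rot: [0.003, 1.0, -0.002, 0.0]
ft_force: [-0.8, 0.6, -0.6]
grip_width: 0.0868
grip_force: 0.0
```

```bash
python3 -m pendant '[{"jaw":1,"linear":[0,-4,0],"twist":0},{"jaw":1,"linear":[0,-4,0],"twist":0},{"jaw":1,"linear":[0,-4,0],"twist":0},{"jaw":1,"linear":[0,-4,0],"twist":0},{"jaw":1,"linear":[0,-4,0],"twist":0},{"jaw":1,"linear":[0,-4,0],"twist":0},{"jaw":1,"linear":[0,-4,0],"twist":0},{"jaw":1,"linear":[0,-4,0],"twist":0},{"jaw":1,"linear":[-0.1,-2.4,0],"twist":0},{"jaw":1,"linear":[0,0,0],"twist":0},{"jaw":1,"linear":[0,0,0],"twist":0}]'; python3 - <<'E'
from h import *
c=snap('wrist','w1');h=cv2.cvtColor(c['color'],cv2.COLOR_BGR2HSV)
H,S,V=[h[...,i].astype(int) for i in range(3)]
m=((S>150)&(V>90)&(H>=3)&(H<18)).astype(np.uint8)
n,l,s,ce=cv2.connectedComponentsWithStats(m);i=1+s[1:,4].argmax();v,u=np.nonzero(l==i)
P=onplane(c,u,v,.147)[:,:2];print(s[i],cv2.minAreaRect(P.astype(np.float32)*1000),robot.get_obs()['q'])
E
```

```text
time: 3.02
position: [0.4618, -0.3198, 0.2389]
tool_rot: [0.001, 1.0, 0.001, -0.0]
ft_force: [-0.2, 0.8, 0.1]
grip_width: 0.087
grip_force: 0.0
[ 298  175   29  127 3249] ((454.5196228027344, -323.588134765625), (17.614953994750977, 80.9315414428711), 89.13468170166016) [-8.03211333e-01  4.42724440e-01  1.59504001e+00  6.61483595e-04
  1.10631298e+00 -2.37401587e+00]
```

```bash
python3 -m pendant '[{"jaw":1,"linear":[0,-0.5,2],"twist":0},{"jaw":1,"linear":[0,0,3],"twist":0},{"jaw":1,"linear":[0,0,3],"twist":0},{"jaw":1,"linear":[0,0,2.5],"twist":0},{"jaw":1,"linear":[0,0,0],"twist":0},{"jaw":1,"linear":[0,0,0],"twist":0},{"jaw":0.25,"linear":[0,0,0],"twist":0},{"jaw":0.25,"linear":[0,0,0],"twist":0},{"jaw":0.25,"linear":[0,0,0],"twist":0},{"jaw":0.25,"linear":[0,0,0],"twist":0}]' 60;  python3 -m pendant '[{"jaw":0,"linear":[0,0,0],"twist":0},{"jaw":0,"linear":[0,0,0],"twist":0},{"jaw":0,"linear":[0,0,0],"twist":0},{"jaw":0,"linear":[0,0,0],"twist":0},{"jaw":0,"linear":[0,0,0],"twist":0}]' 60
```

```text
time: 3.9
position: [0.4627, -0.3246, 0.1361]
tool_rot: [-0.0, 1.0, -0.001, 0.001]
ft_force: [0.3, 1.4, 0.1]
grip_width: 0.068
grip_force: 0.0
time: 4.32
position: [0.462, -0.3241, 0.1345]
tool_rot: [-0.0, 1.0, 0.0, -0.0]
ft_force: [-0.3, -0.4, 0.2]
grip_width: 0.0348
grip_force: 0.0
```

```bash
python3 -m pendant '[{"jaw":0,"linear":[0,0,0],"twist":0},{"jaw":0,"linear":[0,0,0],"twist":0},{"jaw":0,"linear":[0,0,0],"twist":0},{"jaw":0,"linear":[0,0,0],"twist":0},{"jaw":0,"linear":[0,0,0],"twist":0},{"jaw":0,"linear":[0,0,0],"twist":0}]' 60; python3 -m pendant '[{"jaw":0,"linear":[0,0,-1],"twist":0},{"jaw":0,"linear":[0,0,-2],"twist":0},{"jaw":0,"linear":[0,0,-3],"twist":0},{"jaw":0,"linear":[0,0,-3],"twist":0},{"jaw":0,"linear":[0,0,-3],"twist":0},{"jaw":0,"linear":[0,0,-3],"twist":0},{"jaw":0,"linear":[0,0,0],"twist":0},{"jaw":0,"linear":[0,0,0],"twist":0}]' 60; python3 - <<'E'
from h import *
snap('side','s2')
o=robot.get_obs();print(o['q'],o['ft_force'],o['moment'],o['position'])
E
```

```text
time: 4.82
position: [0.462, -0.3241, 0.1345]
tool_rot: [-0.0, 1.0, 0.0, -0.0]
ft_force: [0.2, -1.4, 0.4]
grip_width: 0.0174
grip_force: 60.0
time: 5.48
position: [0.4627, -0.3247, 0.2872]
tool_rot: [-0.0, 1.0, -0.002, 0.002]
ft_force: [0.2, 0.1, -0.9]
grip_width: 0.0173
grip_force: 60.0
[-8.09610576e-01  3.93571829e-01  1.53351653e+00  6.81000098e-07
  1.21371009e+00 -2.38100138e+00] [ 0.29454155 -0.38468796 -1.38233578] [ 0.01904914 -0.00281793  0.02261834] [ 0.46183039 -0.32383293  0.28522297]
```

View pics/s2.png

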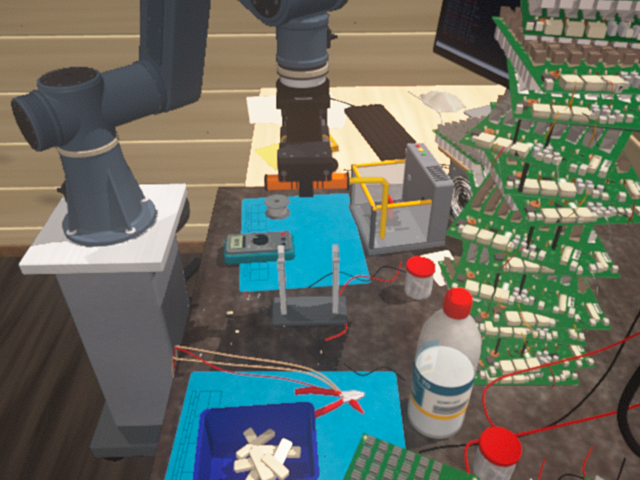

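```bash
python3 -m pendant '[{"jaw":0,"linear":[-0.6,1.8,0],"twist":0},{"jaw":0,"linear":[-1.2,3.6,0],"twist":0},{"jaw":0,"linear":[-1.2,3.6,0],"twist":0},{"jaw":0,"linear":[-1.2,3.6,0],"twist":0},{"jaw":0,"linear":[-1.2,3.6,0],"twist":0},{"jaw":0,"linear":[-1.2,3.6,0],"twist":0},{"jaw":0,"linear":[-1.2,3.6,0],"twist":0},{"jaw":0,"linear":[-0.9,2.1,0],"twist":0},{"jaw":0,"linear":[0,0,0],"twist":-4.75},{"jaw":0,"linear":[0,0,0],"twist":-4.75},{"jaw":0,"linear":[0,0,0],"twist":0},{"jaw":0,"linear":[0,0,0],"twist":0}]' 60
python3 - <<'E'
from h import *
for n in('top','wrist'): snap(n,n+'3')
snap('side','side3')
a=cv2.imread('pics/top3.png')[70:310,120:440]; a=cv2.resize(a,None,fx=2,fy=2,interpolation=cv2.INTER_CUBIC)
cv2.imwrite('pics/top3c.png',a)
b=cv2.imread('pics/side3.png')[100:300,320:520]; cv2.imwrite('pics/side3c.png',cv2.resize(b,None,fx=3,fy=3,interpolation=cv2.INTER_CUBIC))
E
```

```text
time: 6.53
position: [0.5479, -0.0686, 0.2829]
tool_rot: [-0.082, 0.997, 0.001, -0.002]
ft_force: [0.3, -0.2, -1.3]
grip_width: 0.0175
grip_force: 60.0
```

View pics/side3c.png

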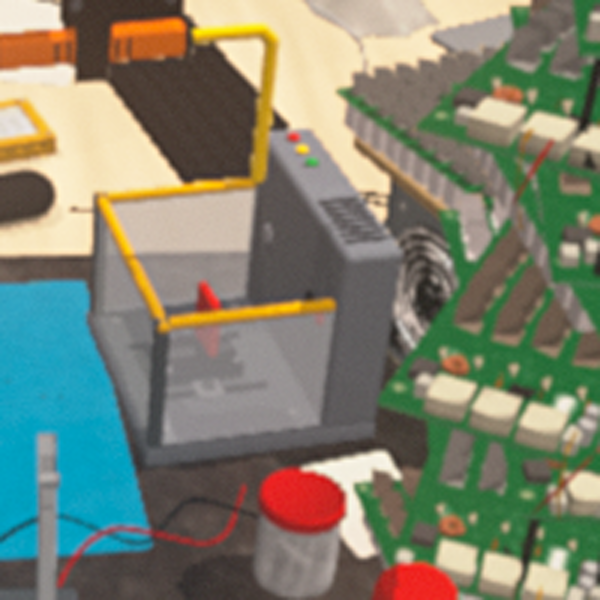

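View pics/wrist3.png

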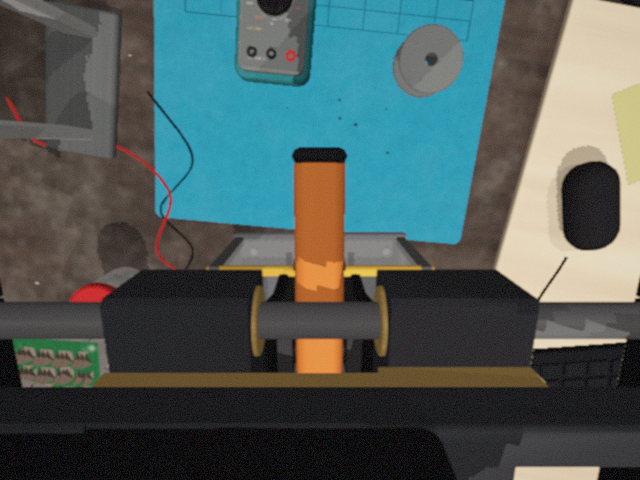

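The side crop shows the leg's end at crop (259,181), well above the well, in front of the console and beyond the paddle at (208,290–350). The wrist view shows the rod's axis in line with the bay: the handle is at u≈320 and the guard's front rim is centred near 322. I'll check the numbers.

```bash
python3 - <<'E'
from h import *
c=load('side3');h=cv2.cvtColor(c['color'],cv2.COLOR_BGR2HSV);H,S,V=[h[...,i].astype(int) for i in range(3)]
m=(S>150)&(V>90)&(H>=18)&(H<35);z=np.zeros_like(m);z[125:165,398:415]=m[125:165,398:415]
for r in (130,140,150,155,158,160,162): print(r,np.nonzero(z[r])[0][[0,-1]] if z[r].any() else None,end=';')
print('tip',onplane(c,np.array([406.3]),np.array([160.5]),.169))
r=(S>120)&(V>60)&((H<5)|(H>172));z=np.zeros_like(r);z[185:225,380:400]=r[185:225,380:400]
v,u=np.nonzero(z);print('red',u.min(),u.max(),v.min(),v.max())
for k in range(v.min(),v.max()+1):
  a=u[v==k]; print(k,a.min(),a.max(),end='; ')
for w in (v.min(),v.min()+2): print(onplane(c,np.array([u[v==w].mean()]),np.array([float(w)]),.078))
B=np.array([.629,-.0574]);
o=robot.get_obs();print(o['position'],o['ft_force'])
E
```

```text
130 [407 410];140 [405 410];150 [404 408];155 [403 408];158 [403 407];160 [398 407];162 [398 402];tip [[ 0.67283045 -0.05249059  0.169     ]]
red 386 393 194 202
194 387 388; 195 386 389; 196 386 390; 197 386 390; 198 386 391; 199 386 392; 200 386 392; 201 386 393; 202 386 393; [[ 0.64074164 -0.03989494  0.078     ]]
[[ 0.64082825 -0.04817813  0.078     ]]
[ 0.54841919 -0.06934057  0.28383952] [-0.60990254  0.3032155  -1.05742269]
```

```bash
python3 -m pendant '[{"jaw":0,"linear":[0,0,2],"twist":0},{"jaw":0,"linear":[0,0,2],"twist":0},{"jaw":0,"linear":[0,0,2],"twist":0},{"jaw":0,"linear":[0,0,2],"twist":0},{"jaw":0,"linear":[0,0,1],"twist":0},{"jaw":0,"linear":[0,0,1],"twist":0},{"jaw":0,"linear":[0,0,1],"twist":0},{"jaw":0,"linear":[0,0,1],"twist":0},{"jaw":0,"linear":[0,0,0.8],"twist":0},{"jaw":0,"linear":[0,0,0],"twist":0},{"jaw":0,"linear":[0,0,0],"twist":0},{"jaw":0,"linear":[0,0,0],"twist":0}]' 60
python3 - <<'E'
from h import *
F=[]
for i in range(6):
    c=cams.camera('side'); F.append(robot.get_obs()['ft_force'])
    if i==0: snap('side','side4')
F=np.array(F);print(F.mean(0),F.std(0),F[:,0])
b=cv2.imread('pics/side4.png')[130:250,340:460]; cv2.imwrite('pics/side4c.png',cv2.resize(b,None,fx=5,fy=5,interpolation=cv2.INTER_CUBIC))
E
```

```text
time: 7.68
position: [0.5494, -0.0692, 0.157]
tool_rot: [-0.083, 0.997, -0.0, 0.001]
ft_force: [0.2, -0.1, -1.0]
grip_width: 0.0175
grip_force: 60.0
[-0.3373696   0.14544582 -0.75640745] [0.39112158 0.44361238 0.55511327] [-0.10897578 -0.59323377  0.30604954 -0.12653783 -0.74917614 -0.75234365]
```

View pics/side4c.png

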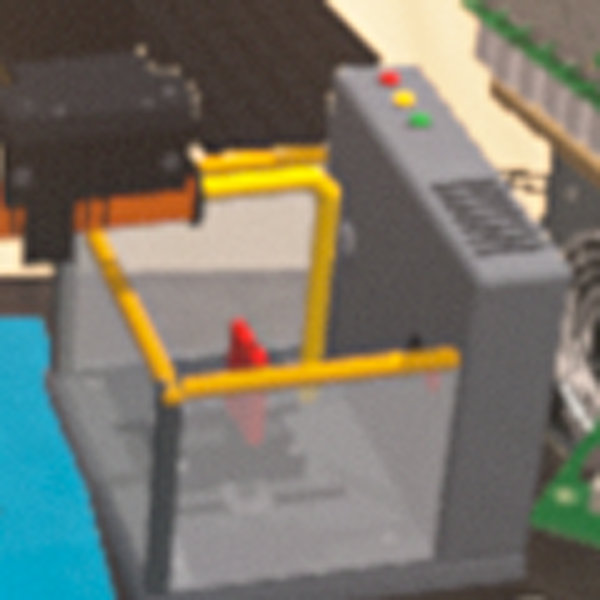

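The leg, at crop (315,190–390), hangs behind the red paddle at (248,320–440) with a clear gap, and the collar is clear of the rim. Now I pull gently.

```bash
python3 -m pendant '[{"jaw":0,"linear":[0.3,0,0],"twist":0},{"jaw":0,"linear":[0.3,0,0],"twist":0},{"jaw":0,"linear":[0.3,0,0],"twist":0},{"jaw":0,"linear":[0.1,0,0],"twist":0},{"jaw":0,"linear":[0.1,0,0],"twist":0},{"jaw":0,"linear":[0.1,0,0],"twist":0},{"jaw":0,"linear":[0.1,0,0],"twist":0},{"jaw":0,"linear":[0.1,0,0],"twist":0},{"jaw":0,"linear":[0.1,0,0],"twist":0},{"jaw":0,"linear":[0.1,0,0],"twist":0},{"jaw":0,"linear":[0.1,0,0],"twist":0},{"jaw":0,"linear":[0.1,0,0],"twist":0}]' 60;python3 -m pendant '[{"jaw":0,"linear":[0.1,0,0],"twist":0},{"jaw":0,"linear":[0.1,0,0],"twist":0},{"jaw":0,"linear":[0.1,0,0],"twist":0},{"jaw":0,"linear":[0.1,0,0],"twist":0},{"jaw":0,"linear":[0.1,0,0],"twist":0},{"jaw":0,"linear":[0.1,0,0],"twist":0},{"jaw":0,"linear":[0.1,0,0],"twist":0},{"jaw":0,"linear":[0.1,0,0],"twist":0},{"jaw":0,"linear":[0.1,0,0],"twist":0}]' 60
python3 - <<'E'
from h import *
for n in('side5',): snap('side',n)
F=[]
for i in range(5):
    cams.camera('side'); F.append(robot.get_obs()['ft_force'])
print(np.mean(F,0))
b=cv2.imread('pics/side5.png')[130:250,340:460]; cv2.imwrite('pics/side5c.png',cv2.resize(b,None,fx=5,fy=5,interpolation=cv2.INTER_CUBIC))
E
```

```text
time: 9.03
position: [0.5311, -0.0721, 0.1565]
tool_rot: [-0.083, 0.997, 0.0, -0.0]
ft_force: [0.3, -0.5, -0.7]
grip_width: 0.0175
grip_force: 60.0
time: 9.78
position: [0.5223, -0.0737, 0.1566]
tool_rot: [-0.083, 0.997, -0.0, 0.0]
ft_force: [1.7, -0.1, -2.7]
grip_width: 0.0173
grip_force: 60.0
[ 0.93506893 -0.39196154 -1.1955925 ]
```

View pics/side5c.png

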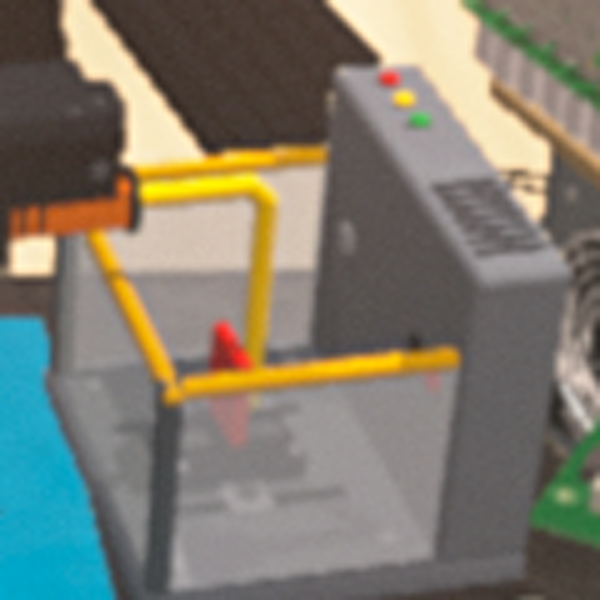

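The leg now bears on the paddle, whose top moved from crop x 238 to 220, about 8 mm. At least 13 mm is left.

```bash
python3 -m pendant '[{"jaw":0,"linear":[0.1,0,0],"twist":0},{"jaw":0,"linear":[0.1,0,0],"twist":0},{"jaw":0,"linear":[0.1,0,0],"twist":0},{"jaw":0,"linear":[0.1,0,0],"twist":0},{"jaw":0,"linear":[0.1,0,0],"twist":0},{"jaw":0,"linear":[0.1,0,0],"twist":0},{"jaw":0,"linear":[0.1,0,0],"twist":0},{"jaw":0,"linear":[0.1,0,0],"twist":0},{"jaw":0,"linear":[0.1,0,0],"twist":0},{"jaw":0,"linear":[0.1,0,0],"twist":0}]' 60; python3 -m pendant '[{"jaw":0,"linear":[0.05,0,0],"twist":0},{"jaw":0,"linear":[0.05,0,0],"twist":0},{"jaw":0,"linear":[0,0,0],"twist":0}]' 60;  python3 -m pendant '[{"jaw":0,"linear":[0.05,0,0],"twist":0},{"jaw":0,"linear":[0.05,0,0],"twist":0},{"jaw":0,"linear":[0,0,0],"twist":0}]' 60
```

```text
time: 10.92
position: [0.5124, -0.0753, 0.1566]
tool_rot: [-0.083, 0.997, -0.0, 0.0]
ft_force: [1.1, 0.1, -2.0]
grip_width: 0.0172
grip_force: 60.0
time: 11.17
position: [0.5113, -0.0754, 0.1565]
tool_rot: [-0.083, 0.997, 0.0, -0.0]
ft_force: [0.6, -0.6, -0.8]
grip_width: 0.0173
grip_force: 60.0
time: 11.42
position: [0.5104, -0.0755, 0.1565]
tool_rot: [-0.083, 0.997, 0.0, -0.0]
ft_force: [1.7, 0.2, -1.2]
grip_width: 0.0173
grip_force: 60.0
```

```bash
python3 -m pendant '[{"jaw":0,"linear":[0.04,0,0],"twist":0},{"jaw":0,"linear":[0,0,0],"twist":0}]' | grep -E "posi|ft";python3 -m pendant '[{"jaw":0,"linear":[0.04,0,0],"twist":0},{"jaw":0,"linear":[0,0,0],"twist":0}]' | grep -E "posi|ft";python3 -m pendant '[{"jaw":0,"linear":[0.04,0,0],"twist":0},{"jaw":0,"linear":[0,0,0],"twist":0}]' | grep -E "posi|ft"
```

```text
position: [0.51, -0.0756, 0.1565]
ft_force: [1.4, -0.1, -1.4]
position: [0.5096, -0.0757, 0.1566]
ft_force: [1.3, -0.9, -2.4]
position: [0.5092, -0.0758, 0.1565]
ft_force: [1.0, 0.1, -0.9]
```

```bash
python3 -m pendant '[{"jaw":0,"linear":[0.04,0,0],"twist":0},{"jaw":0,"linear":[0,0,0],"twist":0}]' | grep -E "posi|ft";python3 -m pendant '[{"jaw":0,"linear":[0.04,0,0],"twist":0},{"jaw":0,"linear":[0,0,0],"twist":0}]' | grep -E "posi|ft"
```

```text
position: [0.5088, -0.0758, 0.1565]
ft_force: [0.7, -0.3, -1.5]
position: [0.5084, -0.0759, 0.1566]
ft_force: [1.8, -0.2, -1.3]
```

```bash
python3 -m pendant '[{"jaw":0,"linear":[0.05,0,0],"twist":0},{"jaw":0,"linear":[0,0,0],"twist":0}]' | grep -E "posi|ft";python3 -m pendant '[{"jaw":0,"linear":[0.05,0,0],"twist":0},{"jaw":0,"linear":[0,0,0],"twist":0}]' | grep -E "posi|ft"
```

```text
position: [0.5079, -0.076, 0.1566]
ft_force: [0.7, -1.1, -0.9]
position: [0.5074, -0.0761, 0.1565]
ft_force: [1.5, 0.0, -1.2]
```

```bash
python3 -m pendant '[{"jaw":0,"linear":[0.05,0,0],"twist":0},{"jaw":0,"linear":[0,0,0],"twist":0}]' | grep -E "posi|ft";python3 -m pendant '[{"jaw":0,"linear":[0.05,0,0],"twist":0},{"jaw":0,"linear":[0,0,0],"twist":0}]' | grep -E "posi|ft"
```

```text
position: [0.5069, -0.0761, 0.1565]
ft_force: [1.0, 0.1, -0.9]
position: [0.5064, -0.0762, 0.1566]
ft_force: [2.3, -0.7, -1.2]
```

```bash
python3 -m pendant '[{"jaw":0,"linear":[0.03,0,0],"twist":0},{"jaw":0,"linear":[0,0,0],"twist":0}]' | grep -E "posi|ft"
```

```text
position: [0.5062, -0.0763, 0.1566]
ft_force: [1.8, 0.8, -1.4]
```

```bash
python3 -m pendant '[{"jaw":0,"linear":[0.03,0,0],"twist":0},{"jaw":0,"linear":[0,0,0],"twist":0}]' | grep -E "posi|ft"
```

```text
position: [0.5059, -0.0763, 0.1565]
ft_force: [0.6, -0.9, -1.2]
```

```bash
python3 - <<'E'
from h import *
F=[]
for i in range(3):
    cams.camera('side'); F.append(robot.get_obs()['ft_force'][0])
print(F)
E
```

```text
[np.float64(0.9157662492147483), np.float64(1.3567181111645539), np.float64(1.777376160574984)]
```

```bash
python3 -m pendant '[{"jaw":0,"linear":[0.04,0,0],"twist":0},{"jaw":0,"linear":[0,0,0],"twist":0}]' | grep -E "posi|ft";python3 -m pendant '[{"jaw":0,"linear":[0.04,0,0],"twist":0},{"jaw":0,"linear":[0,0,0],"twist":0}]' | grep -E "posi|ft"
```

```text
position: [0.5054, -0.0764, 0.1565]
ft_force: [1.4, -0.0, -0.8]
position: [0.5051, -0.0765, 0.1566]
ft_force: [1.9, -0.0, -1.1]
```

```bash
python3 - <<'E'
from h import *
c=snap('top','top6')
F=[]
for i in range(3):
    cams.camera('side'); F.append(robot.get_obs()['ft_force'][0])
print(F)
E
```

```text
[np.float64(1.6220265882333056), np.float64(0.7003051483245339), np.float64(1.7446863343947414)]
```

```bash
python3 -m pendant '[{"jaw":0,"linear":[0.04,0,0],"twist":0},{"jaw":0,"linear":[0,0,0],"twist":0}]' | grep -E "posi|ft";python3 -m pendant '[{"jaw":0,"linear":[0.04,0,0],"twist":0},{"jaw":0,"linear":[0,0,0],"twist":0}]' | grep -E "posi|ft"
```

```text
position: [0.5047, -0.0765, 0.1565]
ft_force: [0.7, 0.9, -1.0]
position: [0.5043, -0.0766, 0.1566]
ft_force: [1.8, 0.3, -0.8]
```

```bash
python3 -m pendant '[{"jaw":0,"linear":[0.04,0,0],"twist":0},{"jaw":0,"linear":[0,0,0],"twist":0}]' | grep -E "posi|ft"
```

```text
position: [0.5039, -0.0767, 0.1566]
ft_force: [1.6, -1.0, -1.1]
```

```bash
python3 - <<'E'
from h import *
F=[]
for i in range(3):
    cams.camera('side'); F.append(robot.get_obs()['ft_force'][0])
print(F)
E
```

```text
[np.float64(1.3855971927653137), np.float64(1.3265904707418565), np.float64(0.9361901595796299)]
```

```bash
python3 -m pendant '[{"jaw":0,"linear":[0.04,0,0],"twist":0},{"jaw":0,"linear":[0,0,0],"twist":0}]' | grep -E "posi|ft";python3 -m pendant '[{"jaw":0,"linear":[0.04,0,0],"twist":0},{"jaw":0,"linear":[0,0,0],"twist":0}]' | grep -E "posi|ft"
```

```text
position: [0.5039, -0.0767, 0.1566]
ft_force: [2.9, -0.3, -2.0]
position: [0.5037, -0.0768, 0.1566]
ft_force: [3.9, 0.2, -3.4]
```

```bash
python3 - <<'E'
from h import *
F=[]
for i in range(2):
    cams.camera('side'); F.append(robot.get_obs()['ft_force'][0])
print(F)
snap('side','side7')
b=cv2.imread('pics/side7.png')[130:250,340:460]; cv2.imwrite('pics/side7c.png',cv2.resize(b,None,fx=5,fy=5,interpolation=cv2.INTER_CUBIC))
E
```

```text
[np.float64(3.6833910963715), np.float64(4.3034622683582)]
```

View pics/side7c.png

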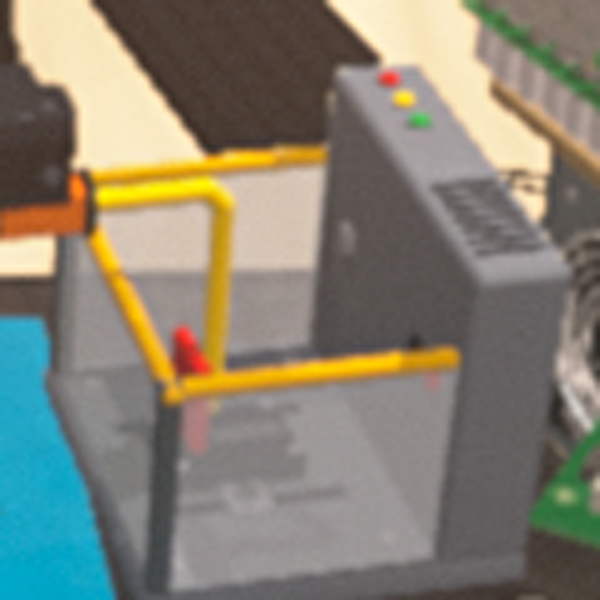

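The paddle is now at crop x≈183, near the front guard, and the force has risen to about 4.3 N at the stop. I add a touch and hold.

```bash
python3 -m pendant '[{"jaw":0,"linear":[0.02,0,0],"twist":0},{"jaw":0,"linear":[0,0,0],"twist":0},{"jaw":0,"linear":[0,0,0],"twist":0},{"jaw":0,"linear":[0,0,0],"twist":0},{"jaw":0,"linear":[0,0,0],"twist":0},{"jaw":0,"linear":[0,0,0],"twist":0}]' | grep -E "time|posi|ft"
python3 - <<'E'
from h import *
F=[]
for i in range(6):
    cams.camera('side'); F.append(robot.get_obs()['ft_force'][0])
print(np.round(F,1),np.mean(F))
E
```

```text
time: 15.57
position: [0.5035, -0.0768, 0.1566]
ft_force: [5.3, 1.0, -3.3]
[4.8 4.6 5.8 4.9 5.2 5.2] 5.084785424674515
```

```bash
python3 -m pendant '[{"jaw":0,"linear":[-0.1,0,0],"twist":0},{"jaw":0,"linear":[-0.3,0,0],"twist":0},{"jaw":0,"linear":[-0.5,0,0],"twist":0},{"jaw":0,"linear":[-0.6,0,0],"twist":0},{"jaw":0,"linear":[-0.5,0,0],"twist":0},{"jaw":0,"linear":[0,0,-1],"twist":0},{"jaw":0,"linear":[0,0,-2],"twist":0},{"jaw":0,"linear":[0,0,-3],"twist":0},{"jaw":0,"linear":[0,0,-3],"twist":0},{"jaw":0,"linear":[0,0,-3],"twist":0},{"jaw":0,"linear":[0,0,-2],"twist":0},{"jaw":0,"linear":[0,0,0],"twist":0}]' 60
python3 -m pendant '[{"jaw":0,"linear":[0,0,0],"twist":4.75},{"jaw":0,"linear":[0,0,0],"twist":4.75},{"jaw":0,"linear":[0,0,0],"twist":0},{"jaw":0,"linear":[0,0,0],"twist":0}]' 60
python3 - <<'E'
from h import *
o=robot.get_obs();print(o['position'],o['tool_rot'])
snap('side','side8')
b=cv2.imread('pics/side8.png')[60:260,280:480]; cv2.imwrite('pics/side8c.png',cv2.resize(b,None,fx=3,fy=3,interpolation=cv2.INTER_CUBIC))
E
```

```text
time: 16.87
position: [0.525, -0.0742, 0.302]
tool_rot: [-0.083, 0.997, -0.002, 0.005]
ft_force: [0.8, 0.5, -1.5]
grip_width: 0.0173
grip_force: 60.0
time: 17.2
position: [0.5219, -0.0732, 0.2958]
tool_rot: [-0.001, 1.0, 0.0, -0.001]
ft_force: [-0.4, -0.5, -1.0]
grip_width: 0.0174
grip_force: 60.0
[ 0.52193643 -0.07322665  0.29580492] [-1.36253412e-03  9.99998508e-01  2.93246993e-04 -1.02060958e-03]
```

View pics/side8c.png

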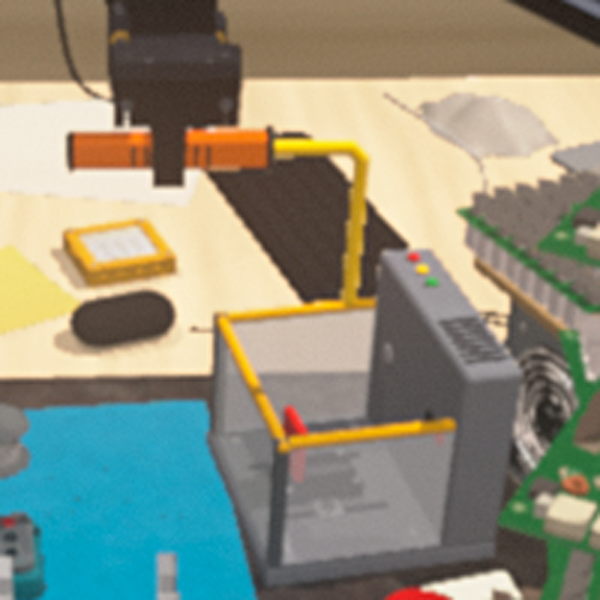

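The rod is still level in the grip: its handle is at crop y≈148 and its leg looks vertical. The lever stays home at crop (293,420). Now back to the rest.

```bash
python3 -m pendant '[{"jaw":0,"linear":[0.4,-1.8,0],"twist":0},{"jaw":0,"linear":[0.9,-3.6,0],"twist":0},{"jaw":0,"linear":[0.9,-3.6,0],"twist":0},{"jaw":0,"linear":[0.9,-3.6,0],"twist":0},{"jaw":0,"linear":[0.9,-3.6,0],"twist":0},{"jaw":0,"linear":[0.9,-3.6,0],"twist":0},{"jaw":0,"linear":[0.9,-3.5,0],"twist":0},{"jaw":0,"linear":[0.2,-1.8,2],"twist":0},{"jaw":0,"linear":[0,0,3],"twist":0},{"jaw":0,"linear":[0,0,0],"twist":0},{"jaw":0,"linear":[0,0,0],"twist":0},{"jaw":0,"linear":[0,0,0],"twist":0}]' 60
python3 -m pendant '[{"jaw":0,"linear":[0,0,0],"twist":0}]'
```

```text
time: 18.25
position: [0.4631, -0.3241, 0.2471]
tool_rot: [-0.001, 1.0, 0.0, 0.0]
ft_force: [-0.3, -0.8, -1.1]
grip_width: 0.0172
grip_force: 60.0
time: 18.33
position: [0.4637, -0.3244, 0.2481]
tool_rot: [-0.001, 1.0, -0.001, 0.001]
ft_force: [0.1, 0.3, -2.1]
grip_width: 0.0179
grip_force: 60.0
```

```bash
python3 -m pendant '[{"jaw":0,"linear":[0.1,0,2],"twist":0},{"jaw":0,"linear":[0,0,2.5],"twist":0},{"jaw":0,"linear":[0,0,2.5],"twist":0},{"jaw":0,"linear":[0,0,2],"twist":0},{"jaw":0,"linear":[0,0,0.8],"twist":0},{"jaw":0,"linear":[0,0,0.5],"twist":0},{"jaw":0,"linear":[0,0,0.3],"twist":0},{"jaw":0,"linear":[0,0,0.2],"twist":0},{"jaw":0,"linear":[0,0,0],"twist":0},{"jaw":0,"linear":[0,0,0],"twist":0},{"jaw":0,"linear":[0,0,0],"twist":0}]' 60
```

```text
time: 19.25
position: [0.4622, -0.3249, 0.1394]
tool_rot: [-0.0, 1.0, -0.001, 0.001]
ft_force: [0.2, -0.8, -1.4]
grip_width: 0.0176
grip_force: 60.0
```

```bash
python3 -m pendant '[{"jaw":0,"linear":[0,0,0.2],"twist":0},{"jaw":0,"linear":[0,0,0.1],"twist":0},{"jaw":0,"linear":[0,0,0.1],"twist":0},{"jaw":0,"linear":[0,0,0],"twist":0},{"jaw":0,"linear":[0,0,0],"twist":0}]' 60
```

```text
time: 19.67
position: [0.4618, -0.3246, 0.1345]
tool_rot: [-0.0, 1.0, -0.0, -0.0]
ft_force: [-0.1, 0.0, -1.0]
grip_width: 0.0173
grip_force: 60.0
```

```bash
python3 -m pendant '[{"jaw":0,"linear":[0,0,0.04],"twist":0},{"jaw":0.25,"linear":[0,0,0],"twist":0},{"jaw":0.4,"linear":[0,0,0],"twist":0},{"jaw":0.7,"linear":[0,0,0],"twist":0},{"jaw":0.9,"linear":[0,0,0],"twist":0},{"jaw":0.9,"linear":[0,0,0],"twist":0},{"jaw":0.9,"linear":[0,0,0],"twist":0},{"jaw":0.9,"linear":[0,0,0],"twist":0},{"jaw":0.9,"linear":[0,0,0],"twist":0},{"jaw":0.9,"linear":[0,0,0],"twist":0},{"jaw":0.9,"linear":[0,0,0],"twist":0},{"jaw":0.9,"linear":[0,0,0],"twist":0}]' 20
```

```text
time: 20.67
position: [0.4618, -0.3245, 0.1342]
tool_rot: [-0.0, 1.0, -0.0, 0.0]
ft_force: [0.2, 0.7, 0.4]
grip_width: 0.0758
grip_force: 0.0
```

```bash
python3 -m pendant '[{"jaw":0.9,"linear":[0,0,-1],"twist":0},{"jaw":0.9,"linear":[0,0,-2],"twist":0},{"jaw":0.9,"linear":[0,0,-3],"twist":0},{"jaw":0.9,"linear":[0,0,-3],"twist":0},{"jaw":0.9,"linear":[0,0,-3],"twist":0},{"jaw":0.9,"linear":[0,0,-3],"twist":0},{"jaw":0.9,"linear":[0,0,0],"twist":0},{"jaw":0.9,"linear":[0,0,0],"twist":0},{"jaw":0.9,"linear":[0,0,0],"twist":0},{"jaw":0.9,"linear":[0,0,0],"twist":0}]'
python3 - <<'E'
from h import *
c=snap('side','side9'); cv2.imwrite('pics/side9c.png',c['color'][100:400,200:500])
E
```

```text
time: 21.5
position: [0.461, -0.3238, 0.2831]
tool_rot: [-0.0, 1.0, 0.001, -0.001]
ft_force: [-1.0, 0.2, -1.8]
grip_width: 0.0784
grip_force: 0.0
```

View pics/side9c.png

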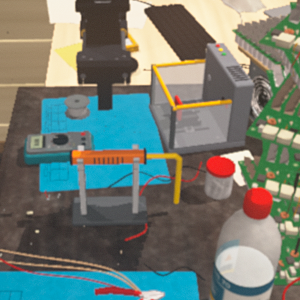

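The rod lies level in its rest, with the handle at crop (108,156) and the leg hanging at (178,180). The gripper is clear above it, the lever is home, and the bystanders are where they were.

```bash
python3 -c "
from rig import robot
print(robot.hand_in())"
```

```text
the job is handed in; nothing more can be done
None
```

I drew the lever home, held it at about 5 N (force-sensor reading) for more than half a second, laid the rod back in its rest and handed the job in; no verdict came back.

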